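Unlid the suction bowl and pump in a serving

TASK

Take the lid off the suction bowl, out from under the spout, and lay it down (do not drop it), right way up, in the middle of the round mat. Only then press the pump head of the dispenser all the way down so that a serving falls into the open bowl, and let the pump come all the way up again. Leave the other things on the tray where they are.

Things in the scene. Friction and masses are not known exactly. Their poses are not given: they have to be found in the camera images.
- lid: Loose white plastic lid, about 90 g, seated on the suction bowl. Origin: centre of its underside, z up out of its top. A plug 98 mm across and 8 mm deep (z 0 to 8 mm) hangs loose in the bowl's mouth; above it a flange disc 128 mm across (z 8 to 13 mm) rests on the rim. A block-like thumb tab juts out on the lid's -x side: 22 mm wide (y), from x = -54 to -100 mm, z = 9 to 28 mm. The tab points away from the dispenser, within about 35 degrees.
- lid_tab (a point): Grip point in the lid's thumb tab: at x = -84, y = 0, z = 18.5 mm in the lid's frame, outside the disc; the tab is 22 mm wide across y here and free on both sides and beneath. The lid lifts off without a catch.
- bowl: Orange suction bowl stuck to the tray (cannot move), 116 mm across the rim, 55 mm high; origin at the centre of its underside. The seated lid's origin is 47 mm above it.
- mat: Thin round dark rubber mat, 180 mm across, 3 mm thick, fixed on the tray to the left or the right of the bowl; origin at the centre of its underside, top 3 mm above it.
- pump (a joint): Travel in m of the dispenser's pump head: 0 up, 0.020 fully down; sprung, about 3 N to start and 8 N at the bottom, returns by itself.
- pump_top (a point): Centre of the top face of the round black pump head (44 mm across, 17 mm thick), 207 mm above the tray when up; moves straight down with the pump. The head stands over a white bottle 68 mm across, fixed in a steel bracket on the tray with a base plate 90 mm square. A 12 mm thick spout leaves the head's side 10 mm below its top, towards the bowl, and turns down 80 mm from the head's axis.
- spout_end (a point): Lower end of the spout, which hangs over the bowl's mouth 32 mm from the bowl's axis on the dispenser's side, about 47 mm above the seated lid's disc; it goes down with the pump.
- jar: Glass baby jar with steel cap, 60 mm across, 75 mm high, loose bystander; origin at the centre of its underside.
- cup: Child's mug, 68 mm across, 85 mm high, loose bystander; origin at the centre of its underside.
- tall_bottle: Plain white capped bottle without a pump, 66 mm across, 165 mm high, loose bystander; origin at the centre of its underside.
- teether: Ring teether lying flat, 80 mm across, 14 mm high, loose bystander; origin at the centre of its underside.
- spoon: Steel spoon lying along the tray's near edge, 150 mm long, loose bystander; origin near its middle.
Mind the look-alikes: they are no part of the job. What is shaped like the lid but green or pink is not meant.

How it is judged:
On the way, in this order (a step that is already met when the one before it is completed fails the run):
1. the lid lies released, flat and right way up on the mat (horizontal distance between lid and mat below 0.045 m and z of lid in the frame of mat below 0.012 m and angle between lid's own z axis and vertical below 0.12 rad and linear speed of lid below 0.03 m/s and contact force between lid and the fingers below 0.2 N), for 0.2 s.
2. the pump head is pressed all the way down (17 mm of its 20 mm or more) (value of joint pump above 0.017 m), for 0.05 s.
At the end, for the whole second after the job is handed in: The lid lies at rest, released, flat (within 7 degrees) and right way up on the mat, its centre within 45 mm of the mat's; the pump is fully up again (within 2 mm); every loose bystander is within 25 mm of where it began (all of step 1 and value of joint pump below 0.002 m and distance of each of jar, cup, tall_bottle, teether, spoon from where it was at the start of the episode below 0.025 m); the robot touches nothing.
It fails at once if the pump is worked (over 6 mm) while the lid is still over the bowl (value of joint pump above 0.006 m and horizontal distance between lid and bowl below 0.115 m).
It fails at once if the lid is dropped (let go more than 30 mm above the mat) (horizontal distance between lid and mat below 0.1 m and z of lid in the frame of mat above 0.033 m and contact force between lid and the fingers below 0.05 N).
It fails at once if a bystander is pushed more than 25 mm or knocked over (distance of any of jar, cup, tall_bottle, teether, spoon from where it was at the start of the episode above 0.025 m or angle between any of jar, cup, tall_bottle's own z axis and vertical above 0.6 rad).
It also fails if it takes over 48 s, if anything falls off the work surface, if the arm or the gripper's body presses on something with over 40 N, if the wrist force passes 120 N, or if a joint passes its speed limit or range.

ROBOT

A 6-joint arm with a two-finger parallel gripper is mounted at the origin on the work surface. World frame = base frame: x ahead of the robot, y to its left, z up, the work surface at z = 0. Lengths are in m, angles in rad, forces in N, time in s.
With the tool pointing down it reaches from about 0.25 to 0.725 m from the base axis. Payload 4 kg.
Tool frame: the origin (TCP) lies midway between the tips of the shut fingers; the grasp point (between the pads) lies 19 mm behind it; z points along the fingers, y is the line along which they close (so a half turn about z gives the same grasp; the last joint's range is limited). The gripper opens to 85 mm and grips with 20 to 120 N. Pads are 22 mm wide; open, the fingers measure 114 mm over their backs; the gripper's body (76 mm by 85 mm) begins 54 mm behind the grasp point. The pads swing forward as they close: fully open they stand 13 mm farther back than shut.
Start: joints at [1.152, 0.241, 0.005, 1.335, 0, 1.571], TCP at [0.203, 0.457, 0.231] pointing down, gripper open.
Joint ranges: [-2.72, 2.72], [-1.05, 1.87], [-1.09, 1.28], [-1.99, 2.15], [-1.42, 1.44], [-3.14, 3.14]. Speed limits (rad/s): [2.79, 2.79, 3.14, 3.14, 3.14, 3.14].

INTERFACE

Orientations are given as a unit quaternion [x, y, z, w].
In Python, from workcell import status, camera, get_calibration, ticket gives the robot as it stands.
- The arm moves only by the shell command python3 -m creep 'ROWS' [OPENING]. ROWS is JSON, a list of rows, each a list of 6 numbers: the shift along the world's x, y, z in cm, then the turn, a rotation vector about the world's x, y, z in degrees. A call has 1 to 8 rows; each row shifts and turns the commanded pose from where the row before left it; what a row does not reach is not made up. A row lasts 1/10 s, in which the tool goes at most 50 mm and 8.59 degrees, less where a joint would pass 70% of its speed; a pose out of reach is approached as far as the arm can. A call is refused whole if a number of a shift passes 5 or a number of a turn 8.59, either way. A call with a gripper value outside its range is refused whole. OPENING is the opening, from -1 (shut) to 1 (fully open), so that 0 is half open, set as the call begins (- or left out, the last holds). The fingers move at their own pace and stop on an object; the grip force is fixed at half the most. Time passes only in rows, so rows that do not move let the fingers close. It gives the time, the measured TCP pose, the force, the opening and the grip force at its end, in the units of the state.
- status.get_obs(): the state, without advancing time (a new reading comes with each control period).
- camera(name): name is "side" or "top"; returns the picture (400x640x3 uint8, red, green, blue); there is no depth.
- get_calibration(name): a dict with "fx", "fy", "cx", "cy" (pixels), "rvec" (rotation vector, rad) and "tvec" (3), from world to camera coordinates, as OpenCV has them. Camera axes: x right, y down, z forward; pixel columns grow to the right and rows downward; lengths in m; the calibration is good to about 2 mm. A picture is of the moment at which its call begins. get_calibration takes no time and is no camera call.
- ticket.job_done(): hands the job in; it is judged then, once.
The state is a dict: "clock": time; "joint_pos": joint angles; "joint_vel": joint speeds; "tau": joint torques, N m; "eef_pos": TCP position; "tool_rot": TCP orientation; "ft_force": force on the tool from outside, world axes, zero at the start; "ft_torque": the same for the moment, N m; "grip_width": finger opening in m; "grasp_force": force on a finger pad.
Only numpy, scipy, OpenCV 4.12 (cv2) and the standard library are available. Lean on these libraries where they do the work, as an engineer would, in place of code of your own. Each camera call takes 0.05 s, during which the arm holds its last target. There are 200 camera calls.

## Working session

There is one attempt and no reset: what is moved stays moved. The work goes in short steps, Python scripts to look and compute and a shell command to move; the robot and the scene stay as the last step left them, time stands still between calls to the robot, and variables do not carry over. Pictures are saved under pics/ and viewed, at most 10 in all, crops included, and the job is handed in when it is done.

```bash
mkdir -p pics; ls
python3 - <<'E'
from workcell import status,camera,get_calibration
import cv2,numpy as np
for n in("top","side"):
    cv2.imwrite(f"pics/{n}0.png",camera(n)[:,:,::-1])
    c=get_calibration(n);R,_=cv2.Rodrigues(np.array(c["rvec"]));print(n,c["fx"],c["cx"],c["cy"],(-R.T@np.array(c["tvec"]).ravel()).round(3),R.round(2).tolist())
o=status.get_obs();print(o["clock"],o["eef_pos"],o["tool_rot"],o["grip_width"])
E
```

```text
pics
top 444.5991114540001 321.6798989279923 201.4045876653148 [ 0.265 -0.031  1.22 ] [[0.01, -1.0, -0.01], [-0.98, -0.01, -0.2], [0.2, 0.01, -0.98]]
side 514.1840933516611 317.3304324279391 206.6416382153431 [-0.332 -0.807  0.959] [[0.7, -0.71, -0.02], [-0.43, -0.4, -0.81], [0.57, 0.58, -0.59]]
0.1 [0.20309632 0.45627148 0.23049569] [ 2.07855064e-01  9.78159170e-01 -9.35148465e-04 -1.91496783e-04] 0.08532389169329443
```

View pics/top0.png

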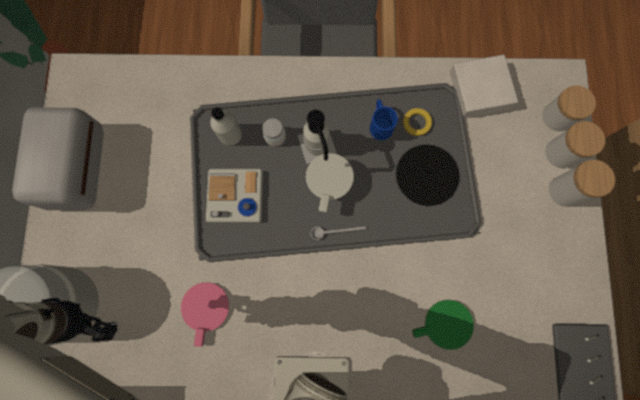

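View pics/side0.png

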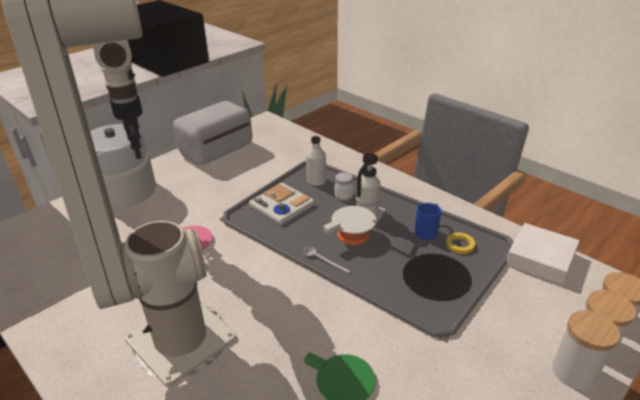

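Top view: the lid's disc is at about (330,177) with its tab at (325,203), the pump head at (316,118) and the mat at (428,175). In the side view the lid is at (354,220), the mat at (437,276) and the pump head at (370,160). Next I'll measure these points.

```bash
cat > h.py <<'E'
import cv2,numpy as np
from workcell import camera,get_calibration
def cam(n):
    c=get_calibration(n);R,_=cv2.Rodrigues(np.array(c["rvec"]));K=np.array([[c["fx"],0,c["cx"]],[0,c["fy"],c["cy"]],[0,0,1]])
    return K,R,np.array(c["tvec"]).ravel()
def ray(n,p):
    K,R,t=cam(n);d=R.T@np.linalg.inv(K)@np.array([p[0],p[1],1.]);return -R.T@t,d
def onz(n,p,z):
    o,d=ray(n,p);return o+d*(z-o[2])/d[2]
def tri(p,q):
    o1,d1=ray("top",p);o2,d2=ray("side",q)
    s=np.linalg.lstsq(np.c_[d1,-d2],o2-o1,rcond=None)[0]
    a=o1+s[0]*d1;b=o2+s[1]*d2;return (a+b)/2,np.linalg.norm(a-b)
def blob(mask,seed,box):
    m=np.zeros_like(mask);x0,y0,x1,y1=box;m[y0:y1,x0:x1]=mask[y0:y1,x0:x1]
    n,l,s,c=cv2.connectedComponentsWithStats(m.astype(np.uint8));k=l[seed[1],seed[0]]
    return (l==k).astype(np.uint8),s[k],c[k]
E
python3 - <<'E'
from h import *
T=cv2.imread("pics/top0.png");S=cv2.imread("pics/side0.png")
def el(m):
    c=max(cv2.findContours(m,0,1)[0],key=cv2.contourArea);return cv2.fitEllipse(c)
mt,s,c=blob(T.max(2)<30,(428,175),(380,130,480,220));print("mat",s,c);a=el(mt)
ms,s,c2=blob(S.max(2)<30,(437,276),(390,240,490,310));print(s,c2);b=el(ms)
print(a,b,tri(a[0],b[0]),tri(c,c2))
lt,s,c=blob(T.min(2)>120,(330,180),(295,150,360,220));print("lid",s,c)
k=np.ones((17,17),np.uint8);k=cv2.getStructuringElement(2,(17,17))
d=cv2.morphologyEx(cv2.morphologyEx(lt,3,np.ones((7,7),np.uint8)),2,k);e=el(d);tab=lt&(1-cv2.dilate(d,np.ones((3,3),np.uint8)))
n,l,st,cc=cv2.connectedComponentsWithStats(tab);print(e,st[1:].tolist(),cc[1:])
for z in(.06,.066,.072):print("lid",z,onz("top",e[0],z))
vis=np.hstack([cv2.resize(T[95:225,280:370],None,fx=4,fy=4,interpolation=2),cv2.resize(S[140:260,310:410],None,fx=4,fy=4,interpolation=2).copy()[:520] if 0 else cv2.copyMakeBorder(cv2.resize(S[140:260,310:410],None,fx=4,fy=4,interpolation=2),0,40,0,0,0)])
cv2.imwrite("pics/crop0.png",vis)
E
```

```text
mat [ 397  145   62   60 2514] [427.42163882 174.69212411]
[     0      0    640    400 256000] [319.5 199.5]
((427.3977966308594, 174.86785888671875), (57.591392517089844, 61.035682678222656), 120.8309555053711) ((319.5, 199.5), (459.8666076660156, 782.2474975585938), 90.0) (array([ 0.41386657, -0.18620466,  0.32843384]), np.float64(0.19618103155107366)) (array([ 0.41406659, -0.18618926,  0.3284532 ]), np.float64(0.1965037408834696))
lid [ 305  153   48   58 1655] [328.28882175 177.42416918]
((328.5705261230469, 175.9921417236328), (42.22187423706055, 45.833412170410156), 108.73526763916016) [[305, 153, 7, 7, 15], [330, 154, 2, 1, 2], [319, 198, 9, 13, 81]] [[307.8        156.26666667]
 [330.5        154.        ]
 [323.0617284  204.34567901]]
lid 0.06 [ 0.5671249  -0.03857575  0.06      ]
lid 0.066 [ 0.56556171 -0.03853569  0.066     ]
lid 0.072 [ 0.56399853 -0.03849564  0.072     ]
```

View pics/crop0.png

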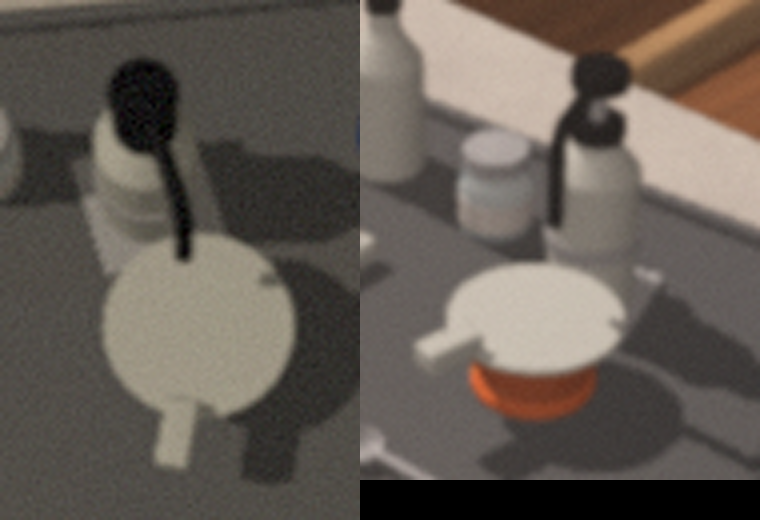

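Crop: the lid's top face is centred at about (330,176.7) in top and (354.2,218.5) in side. The tab end is at (322.5,211.8) in top. The pump head's top face is at (315.8,118.3) in top and (370.3,157.5) in side.

Run:
```python
from h import *
S=cv2.imread("pics/side0.png");print(S[276,437],S[310,437])
for th in(34,40,46,52):
    m,s,c=blob(cv2.GaussianBlur(S,(3,3),0).max(2)<th,(437,280),(395,245,480,305));print(th,s,c,tri((427.4,174.8),c))
mz=onz("top",(427.4,174.8),.012)
print("lid",tri((330,176.7),(354.2,218.5)));print("pump",tri((315.8,118.3),(370.3,157.5)))
for z in(.01,.015):print(z,"mat",onz("top",(427.4,174.8),z),"lid",onz("top",(330,176.7),z+.06),"tabend",onz("top",(322.5,211.8),z+.075),"pump",onz("top",(315.8,118.3),z+.207))
K,R,t=cam("side")
```

```text
[33 35 40] [ 91  93 100]
34 [     0      0    640    400 256000] [319.5 199.5] (array([ 0.41394981, -0.18618877,  0.32843068]), np.float64(0.19629878794595015))
40 [ 406  256   46   32 1041] [428.61383285 270.04610951] (array([ 0.57648687, -0.30676904,  0.02963209]), np.float64(0.013454183102334384))
46 [ 404  255   66   45 2248] [436.42037367 276.69483986] (array([ 0.5894    , -0.31830309,  0.00165922]), np.float64(0.00042996427070295806))
52 [ 404  255   67   45 2346] [436.6202046  276.87127025] (array([ 0.58973534, -0.31860603,  0.00091743]), np.float64(0.0007845873445288028))
lid (array([ 0.56561345, -0.04371551,  0.06470176]), np.float64(0.004098794743142344))
pump (array([ 0.67382894, -0.00591267,  0.20534008]), np.float64(0.002337659955473815))
0.01 mat [ 0.5870124  -0.31618163  0.01      ] lid [ 0.56261793 -0.04234374  0.07      ] tabend [ 0.46465523 -0.02370264  0.085     ] pump [ 0.66817806 -0.00546273  0.217     ]
0.015 mat [ 0.5856814  -0.31500289  0.015     ] lid [ 0.56132355 -0.04229369  0.075     ] tabend [ 0.46377514 -0.02373403  0.09      ] pump [ 0.66616804 -0.00558914  0.222     ]
```

```bash
python3 -m creep '[[2.3,-4,0,0,0,1.7],[2.3,-4,0,0,0,1.7],[2.3,-4,0,0,0,1.7],[2.3,-4,0,0,0,1.7],[2.3,-4,0,0,0,1.7],[2.3,-4,0,0,0,1.7],[2.3,-4,0,0,0,1.7],[2.3,-4,0,0,0,1.5]]' 1; python3 -m creep '[[2.3,-4,-1,0,0,0],[2.3,-4,-1,0,0,0],[2.3,-4,-1,0,0,0],[2.3,-4.1,-2,0,0,0],[0,0,-3,0,0,0],[0,0,0,0,0,0]]'
python3 - <<'E'
from workcell import status,camera
import cv2
from h import *
o=status.get_obs();print(o["eef_pos"],o["tool_rot"],o["joint_pos"])
T=camera("top")[:,:,::-1];S=camera("side")[:,:,::-1]
cv2.imwrite("pics/c1.png",np.hstack([cv2.resize(T[100:260,260:360],None,fx=3.5,fy=3.5,interpolation=2),cv2.resize(S[120:280,300:410],None,fx=3.5,fy=3.5,interpolation=2)]))
E
```

```text
clock: 0.9
eef_pos: [0.3876, 0.135, 0.2311]
tool_rot: [0.092, 0.996, 0.0, -0.0]
ft_force: [0.5, 0.1, 0.0]
grip_width: 0.0854
grasp_force: 0.0
clock: 1.5
eef_pos: [0.4756, -0.0245, 0.1476]
tool_rot: [0.094, 0.996, -0.0, -0.005]
ft_force: [-0.3, 0.3, -0.1]
grip_width: 0.0852
grasp_force: 0.0
[ 0.47559178 -0.0245326   0.14759053] [ 9.38415497e-02  9.95575847e-01 -1.09381821e-04 -4.74174628e-03] [-5.16540901e-02  2.56661321e-01 -1.99885725e-01  1.12373357e+00
  1.82716288e-04  1.36306824e-01]
```

View pics/c1.png

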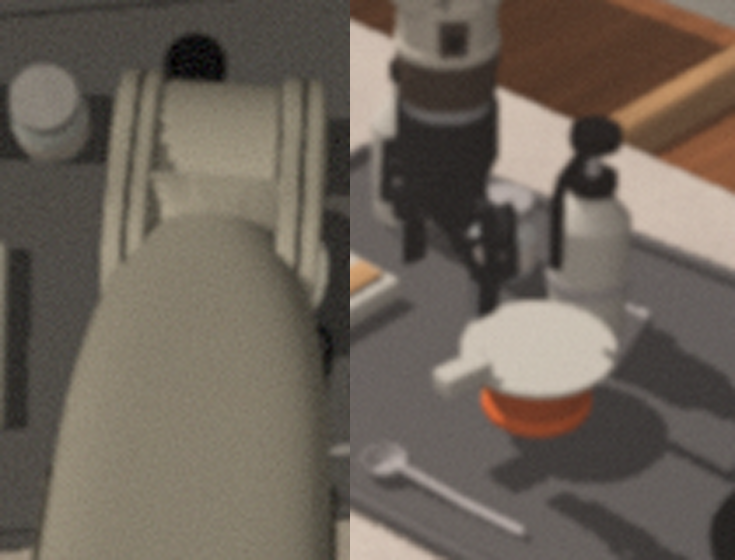

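The top view shows only the arm. In the side view the tab runs from about (325,227) to (340,223) and the fingers are still well above it. I'll check my tab estimate against the side view before descending.

```bash
python3 - <<'E'
from h import *
K,R,t=cam("side")
P=np.array([[.466,-.024,.077],[.466,-.024,.058],[.4825,-.027,.0675],[.565,-.0425,.062]])
print(cv2.projectPoints(P,R,t,K,None)[0].round(1).tolist())
print(onz("side",(326,227.5),.077))
E
python3 -m creep '[[0.3,-0.2,-3,0,0,0],[0.2,0,-3,0,0,0],[0,0,-2,0,0,0],[0,0,-1.4,0,0,0],[0,0,0,0,0,0],[0,0,0,0,0,0]]'
```

```text
[[[324.4, 227.9]], [[324.4, 233.3]], [[329.3, 228.4]], [[353.0, 219.3]]]
[ 0.47053152 -0.02593352  0.077     ]
clock: 2.2
eef_pos: [0.4848, -0.0245, 0.0593]
tool_rot: [0.091, 0.996, 0.0, 0.001]
ft_force: [-0.3, 0.4, -0.2]
grip_width: 0.0853
grasp_force: 0.0
```

```bash
python3 -m creep '[[0,-0.2,-0.6,0,0,0],[0,0,0,0,0,0],[0,0,0,0,0,0]]'; python3 -m creep '[[0,0,0,0,0,0],[0,0,0,0,0,0],[0,0,0,0,0,0],[0,0,0,0,0,0],[0,0,0,0,0,0],[0,0,0,0,0,0],[0,0,0,0,0,0],[0,0,0,0,0,0]]' -1
```

```text
clock: 2.5
eef_pos: [0.4841, -0.0273, 0.0523]
tool_rot: [0.092, 0.996, 0.0, 0.0]
ft_force: [0.2, 0.6, -0.0]
grip_width: 0.0855
grasp_force: 0.0
clock: 3.3
eef_pos: [0.484, -0.0273, 0.0519]
tool_rot: [0.092, 0.996, 0.0, 0.0]
ft_force: [-0.2, -0.3, 2.5]
grip_width: 0.0209
grasp_force: 61.8
```

```bash
python3 -m creep '[[0,0,0.6,0,0,0],[0,0,0.6,0,0,0],[0,0,0.6,0,0,0],[0,0,0.6,0,0,0],[0,0,0,0,0,0],[0,0,0,0,0,0]]'
python3 - <<'E'
from h import *
S=camera("side")[:,:,::-1]
cv2.imwrite("pics/c2.png",cv2.resize(S[120:280,290:450],None,fx=3.5,fy=3.5,interpolation=2))
E
```

```text
clock: 3.9
eef_pos: [0.484, -0.0273, 0.076]
tool_rot: [0.092, 0.996, 0.0, 0.0]
ft_force: [0.1, -0.0, -0.7]
grip_width: 0.0207
grasp_force: 61.4
```

View pics/c2.png

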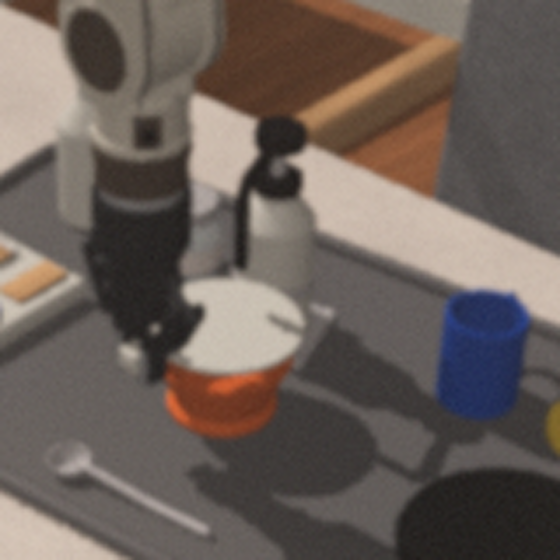

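The lid hangs level in the grip, clear of the bowl rim at about crop (235,325). I'll draw it back from under the spout and then carry it right, keeping it clear of the mug.

```bash
python3 -m creep '[[-2,0,0,0,0,0],[-2,-1,0,0,0,0],[0,-3,0,0,0,0],[0,-4,0,0,0,0],[0,-4,0,0,0,0],[0,-4,0,0,0,0],[0,-4,0,0,0,0],[0,-4,0,0,0,0]]'; python3 -m creep '[[1.4,-2,0,0,0,0],[2.5,-1.5,0,0,0,0],[2.5,0,-1,0,0,0],[0,0,-2,0,0,0],[0,0,-1.5,0,0,0],[0,0,0,0,0,0],[0,0,0,0,0,0]]'
python3 - <<'E'
from h import *
S=camera("side")[:,:,::-1]
cv2.imwrite("pics/c3.png",cv2.resize(S[180:320,340:500],None,fx=4,fy=4,interpolation=2))
E
```

```text
clock: 4.75
eef_pos: [0.4434, -0.2688, 0.0754]
tool_rot: [0.092, 0.996, 0.0, -0.0]
ft_force: [0.7, 2.5, -1.0]
grip_width: 0.0207
grasp_force: 61.4
clock: 5.45
eef_pos: [0.5074, -0.3021, 0.0303]
tool_rot: [0.092, 0.996, 0.0, -0.001]
ft_force: [-0.2, 0.3, -0.9]
grip_width: 0.0207
grasp_force: 61.4
```

View pics/c3.png

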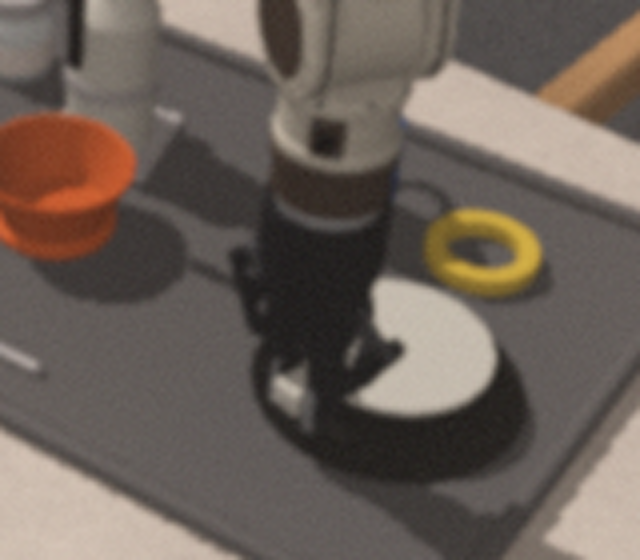

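The lid hangs level over the mat, with its disc at about crop (420,350). I'll lower it to contact.

```bash
python3 -m creep '[[0,0,-1,0,0,0],[0,0,-0.6,0,0,0],[0,0,-0.3,0,0,0],[0,0,0,0,0,0],[0,0,0,0,0,0]]'; python3 -m creep '[[0,0,-0.15,0,0,0],[0,0,0,0,0,0],[0,0,0,0,0,0]]'
```

```text
clock: 6.0
eef_pos: [0.5078, -0.3023, 0.0117]
tool_rot: [0.092, 0.996, 0.0, -0.0]
ft_force: [0.2, 0.3, 0.5]
grip_width: 0.021
grasp_force: 61.4
clock: 6.3
eef_pos: [0.5079, -0.3024, 0.0104]
tool_rot: [0.092, 0.996, -0.0, 0.0]
ft_force: [-0.4, 0.9, -0.1]
grip_width: 0.0212
grasp_force: 61.4
```

```bash
python3 -m creep '[[0,0,-0.15,0,0,0],[0,0,0,0,0,0],[0,0,0,0,0,0]]'; python3 -m creep '[[0,0,0,0,0,0],[0,0,0,0,0,0],[0,0,0,0,0,0],[0,0,0,0,0,0],[0,0,0,0,0,0],[0,0,0,0,0,0]]' 1;  python3 -m creep '[[0,0,2,0,0,0],[0,0,4,0,0,0],[0,0,4,0,0,0],[0,0,5,0,0,0],[-2,4,4,0,0,0],[-1,5,0,0,0,0],[0,5,0,0,0,0],[0,0,0,0,0,0]]'
python3 - <<'E'
from h import *
T=camera("top")[:,:,::-1];S=camera("side")[:,:,::-1]
cv2.imwrite("pics/t3.png",T);cv2.imwrite("pics/s3.png",S)
cv2.imwrite("pics/c4.png",np.hstack([cv2.resize(T[90:250,270:480],None,fx=2,fy=2,interpolation=2),cv2.resize(S[150:310,310:500],None,fx=2,fy=2,interpolation=2)]))
E
```

```text
clock: 6.6
eef_pos: [0.5081, -0.3025, 0.0093]
tool_rot: [0.092, 0.996, -0.0, 0.0]
ft_force: [-0.4, 0.7, 4.4]
grip_width: 0.0214
grasp_force: 63.9
clock: 7.2
eef_pos: [0.5079, -0.3023, 0.0087]
tool_rot: [0.092, 0.996, 0.0, -0.0]
ft_force: [-0.5, 1.1, -0.1]
grip_width: 0.0854
grasp_force: 0.0
clock: 8.0
eef_pos: [0.4808, -0.165, 0.1929]
tool_rot: [0.089, 0.996, 0.001, 0.0]
ft_force: [-0.3, 0.0, -0.7]
grip_width: 0.0852
grasp_force: 0.0
```

View pics/c4.png

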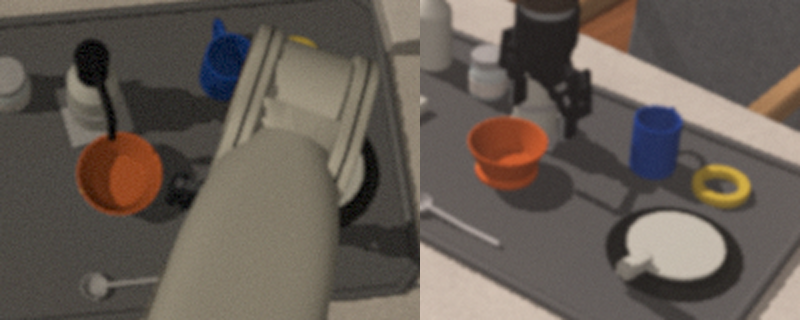

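The lid lies flat and centred on the mat (side image about (438,272)), and the mug, teether and spoon haven't moved. Next is the pump: shut the fingers and go over the head.

```bash
python3 - <<'E'
from h import *
print(onz("side",(438.5,272.5),.018))
E
python3 -m creep '[[0,3,4,0,0,0],[2,3,3,0,0,0],[3.5,3,0,0,0,0],[3.5,3,0,0,0,0],[3.5,3,0,0,0,0],[3.5,0.9,0,0,0,0],[3,0,0,0,0,0],[0,0,0,0,0,0]]' -1; python3 -m creep '[[0,0,-1,0,0,0],[0,0,-1,0,0,0],[0,0,0,0,0,0],[0,0,0,0,0,0]]'
python3 - <<'E'
from h import *
S=camera("side")[:,:,::-1]
cv2.imwrite("pics/c5.png",cv2.resize(S[110:230,310:430],None,fx=4,fy=4,interpolation=2))
E
```

```text
[ 0.59101017 -0.32163497  0.018     ]
clock: 8.9
eef_pos: [0.6745, -0.0119, 0.2577]
tool_rot: [0.093, 0.996, -0.0, -0.001]
ft_force: [0.4, -0.6, -0.2]
grip_width: 0.0002
grasp_force: 0.0
clock: 9.3
eef_pos: [0.6703, -0.0115, 0.2424]
tool_rot: [0.093, 0.996, -0.0, -0.0]
ft_force: [1.0, -0.6, -0.2]
grip_width: 0.0004
grasp_force: 0.0
```

View pics/c5.png

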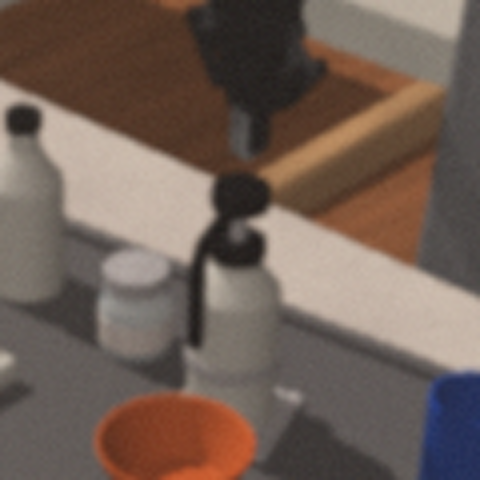

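The fingertip at crop (248,158) stands over the head at (241,190), a few mm to the right. I'll shift 0.5 cm in +y and press in small steps.

```bash
python3 -m creep '[[0.2,0.5,-1,0,0,0],[0,0,-1,0,0,0],[0,0,-1,0,0,0],[0,0,0,0,0,0],[0,0,0,0,0,0]]'; python3 -m creep '[[0,0,-0.5,0,0,0],[0,0,-0.5,0,0,0],[0,0,-0.5,0,0,0],[0,0,0,0,0,0],[0,0,0,0,0,0]]'; python3 -m creep '[[0,0,-0.4,0,0,0],[0,0,-0.4,0,0,0],[0,0,0,0,0,0],[0,0,0,0,0,0],[0,0,0,0,0,0]]'
```

```text
clock: 9.85
eef_pos: [0.6731, -0.0056, 0.2121]
tool_rot: [0.092, 0.996, 0.0, -0.0]
ft_force: [-1.3, 1.3, 3.7]
grip_width: -0.0001
grasp_force: 1.4
clock: 10.35
eef_pos: [0.6734, -0.0058, 0.1976]
tool_rot: [0.092, 0.996, 0.0, 0.0]
ft_force: [-1.9, 2.1, 6.3]
grip_width: 0.0003
grasp_force: 3.2
clock: 10.85
eef_pos: [0.6735, -0.0057, 0.193]
tool_rot: [0.092, 0.996, 0.0, 0.002]
ft_force: [-5.0, 1.5, 16.6]
grip_width: 0.0002
grasp_force: 8.2
```

The head has bottomed out: 16.6 N against 8 N of spring, and the tip lags its target. I'll rise now and back away.

```bash
python3 -m creep '[[0,0,1,0,0,0],[0,0,1,0,0,0],[0,0,2,0,0,0],[0,0,3,0,0,0],[0,0,4,0,0,0],[-4,0,2,0,0,0],[-4.5,0,0,0,0,0],[-4.5,0,0,0,0,0]]';python3 -m creep '[[-4.5,0,0,0,0,0],[-4.5,0,0,0,0,0],[-2,3,0,0,0,0],[0,4,0,0,0,0],[0,4,0,0,0,0],[0,4,0,0,0,0],[0,0,0,0,0,0],[0,0,0,0,0,0]]'
python3 - <<'E'
from h import *
T=camera("top")[:,:,::-1];S=camera("side")[:,:,::-1]
cv2.imwrite("pics/c6.png",np.hstack([cv2.resize(T[90:250,190:480],None,fx=1.4,fy=1.4,interpolation=2),cv2.resize(S[130:310,300:500],None,fx=1.9,fy=1.9,interpolation=2)[:224]]))
E
```

```text
clock: 11.65
eef_pos: [0.5429, -0.0064, 0.3183]
tool_rot: [0.093, 0.996, -0.0, 0.0]
ft_force: [-0.3, -0.5, 0.5]
grip_width: -0.0003
grasp_force: 0.0
clock: 12.45
eef_pos: [0.4332, 0.1443, 0.3183]
tool_rot: [0.091, 0.996, -0.001, -0.0]
ft_force: [-0.6, 0.0, -0.3]
grip_width: 0.0
grasp_force: 0.0
```

View pics/c6.png

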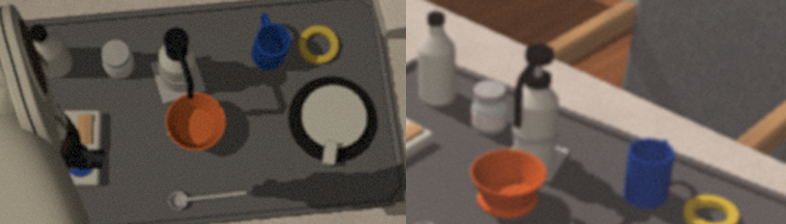

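The lid is centred on the mat, the pump is up and the bystanders are where they began. Handing in.

```bash
python3 -c "
from workcell import ticket
print(ticket.job_done())"
```

```text
the job is handed in; nothing more can be done
None
```

The lid lies flat, right way up and centred on the mat; the pump was then pressed to its stop and came back up, the bystanders stayed put, and the job is handed in (no verdict came back, and I saw no serving in the bowl in the last pictures).

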